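# Unstack the tube-warming blocks onto their plates

## Task

Take the pile on the bench apart from the top, one thing at a time: lay the marker flat across the middle of the black lab book, then seat the small, the medium and the large aluminium block each on the warming plate made for its length, flat, square and centred between the plate's two end lips. Set each thing down gently rather than letting it fall, and leave the timer and the weighing boat where they are.

Things in the scene. Friction and masses are not known exactly. Their poses are not given: they have to be found in the camera images.
- marker: capped felt marker, white barrel with black cap, 13 x 138 x 14 mm (x, y, z), lying along its y, does not roll; grip it across x (13 mm). Origin: centre of its length, underside; its contact surface is 2 mm above the origin. At the start it lies across the top of the small block, up to 45 degrees off the line square to that block's length. 20 g.
- block_small: solid aluminium block for warming tubes, 40 x 50 x 40 mm (along its x, y, z), 4 dark wells on its flat top (no real depth), about 0.17 kg. Origin: centre of its underside, z up. At the start it stands on the medium block, under the marker.
- block_medium: solid aluminium block for warming tubes, 80 x 50 x 40 mm (along its x, y, z), 8 dark wells on its flat top (no real depth), about 0.34 kg. Origin: centre of its underside, z up. At the start it stands on the large block.
- block_large: solid aluminium block for warming tubes, 120 x 50 x 40 mm (along its x, y, z), 12 dark wells on its flat top (no real depth), about 0.5 kg. Origin: centre of its underside, z up. At the start it stands on the bench, the lowest of the pile. The block above it in the pile is roughly centred on it and turned up to 6 degrees.
- plate_small: warming plate with a black housing and a plain grey top, fixed to the bench, made for the 40 mm block: 74 x 74 mm (x, y), flat grey top 12 mm above the bench, with a black lip 8 mm thick across each end of x; the lips rise 7 mm above the grey top and stand 58 mm apart inside; the two sides (y) are open. Origin: centre of its underside, on the bench, z up. The small block may sit on it in either square way round.
- plate_medium: warming plate with a black housing and a plain grey top, fixed to the bench, made for the 80 mm block: 114 x 74 mm (x, y), flat grey top 12 mm above the bench, with a black lip 8 mm thick across each end of x; the lips rise 7 mm above the grey top and stand 98 mm apart inside; the two sides (y) are open. Origin: centre of its underside, on the bench, z up. The block's x lies along the plate's x, either way round.
- plate_large: warming plate with a black housing and a plain grey top, fixed to the bench, made for the 120 mm block: 154 x 74 mm (x, y), flat grey top 12 mm above the bench, with a black lip 8 mm thick across each end of x; the lips rise 7 mm above the grey top and stand 138 mm apart inside; the two sides (y) are open. Origin: centre of its underside, on the bench, z up. The block's x lies along the plate's x, either way round.
- lab_book: closed black notebook lying on the bench, 210 x 153 x 16 mm (x, y, z), fixed; the cover that carries things is 12 mm above the bench. Origin: middle of its underside, z up.
- timer: small white timer with blue keys, 62 x 66 x 17 mm, loose bystander on the bench. Origin: centre of its underside.
- weigh_boat: small white plastic weighing boat, 62 x 62 x 14 mm, loose bystander on the bench. Origin: centre of its underside.
Mind the look-alikes: they are no part of the job. What is shaped like the block_large but red is not meant. Leave any yellow look-alike of the plate_small alone.

How it is judged:
By the outcome, as a careful person would: the job done as asked, in the order asked, and still so for the second after the job is handed in, with the robot touching nothing.
It also fails if it takes over 112 s, if anything falls off the work surface, if the arm or the gripper's body presses on something with over 40 N, if the wrist force passes 120 N, or if a joint passes its speed limit or range.

## Robot

A 7-joint arm with a two-finger parallel gripper is mounted at the origin on a cart in front of the work surface, level with it; the furniture and walls round the work are solid. World frame = base frame: x ahead of the robot, y to its left, z up, the work surface at z = 0. Lengths are in m, angles in degrees, forces in N, time in s.
With the tool pointing down it reaches from about 0.425 to 0.875 m from the base axis. Payload 4.7 kg.
Tool frame: the origin (TCP) lies at the very end of the fingers, on their centre line; the grasp point (between the pads) lies 19 mm behind it (env.grasp_offset is the distance from the TCP to the grasp point, in m); z points along the fingers, y is the line along which they close (so a half turn about z gives the same grasp; the last joint's range is limited). The gripper opens to 87 mm and grips with 3 to 60 N. Pads are 19 mm wide; open, the fingers measure 117 mm over their backs; the gripper's body (75 mm by 190 mm) begins 51 mm behind the grasp point.
Start: joints at [-67.489, 18.392, -4.016, 83.108, 1.295, 78.541, -3.26], TCP at [0.24, 0.604, 0.183] pointing down, gripper open.
Joint ranges: [-163.93, 163.93], [-17.29, 119.83], [-79.2, 71.16], [3.27, 140.29], [-89.18, 269.18], [5.43, 117.66], [-154.24, 154.24]. Speed limits (degrees/s): [147.25, 147.25, 180, 180, 180, 180, 180].

## Interface

Orientations are given as [roll, pitch, yaw] about the fixed x, y, z axes, in that order (R = Rz(yaw) Ry(pitch) Rx(roll)).
In Python, from cell import env gives the robot as it stands. The module is installed in compiled form; this text tells all that it offers.
- The arm moves only by the tool drive_tool, never from a script. Its argument "moves" is one flat list of numbers, 5 for each row, row after row: the shift along the tool's x, y, z in units of 40 mm (1.0 is 40 mm), then the turn about the tool's z in units of 10 degrees (1.0 is 10 degrees), then the finger opening in mm, from 0 to 87. A call has 1 to 5 rows; each row is the pose to reach, as a shift and turn from the pose commanded when the call began, along the tool's axes at that moment; what a row does not reach only later rows make up. A row lasts 1/8 s, in which the tool goes at most 62.5 mm and 10.7 degrees, less where a joint would pass 70% of its speed; a pose out of reach is approached as far as the arm can. A call with a gripper value outside its range is refused whole. The fingers move at their own pace and stop on an object; "squeeze" is the grip in N (left out, the last holds). Time passes only in rows, so rows that repeat a pose let the fingers close. It gives the time, the measured TCP pose, the force, the opening and the grip force at its end, in the units of the state.
- env.get_obs(): the state, without advancing time (a new reading comes with each control period).
- env.read_camera(name): name is "scene" or "top" or "wrist"; returns (picture, depth): 400x640x3 uint8, red, green, blue; 400x640 float32, m along the optical axis (not along the pixel's ray), 0 where there is no reading.
- env.camera_model(name): a dict with "K" (3x3 intrinsics, pixels), "rvec" (rotation vector, rad) and "tvec" (3), from world to camera coordinates, as OpenCV has them; the wrist camera has in their place "tool_from_camera" (4x4, takes a point from camera to tool coordinates, whose origin is the TCP and whose axes are the flange's). Camera axes: x right, y down, z forward; pixel columns grow to the right and rows downward; lengths in m; the calibration is good to about 2 mm. A picture is of the moment at which its call begins: read the wrist's pose just before it. camera_model takes no time and is no camera call.
- env.sign_off(): hands the job in; it is judged then, once.
The state is a dict: "time_s": time; "qpos": joint angles; "joint_velocities": joint speeds; "effort": joint torques, N m; "tool_pos": TCP position; "tool_rot": TCP orientation; "force": force on the tool from outside, world axes, zero at the start; "wrist_torque": the same for the moment, N m; "grip_width": finger opening in m; "grasp_force": force on a finger pad.
Only numpy, scipy, OpenCV 4.12 (cv2) and the standard library are available. Lean on these libraries where they do the work, as an engineer would, in place of code of your own. Each camera call takes 0.05 s, during which the arm holds its last target. There are 200 camera calls.

## Working session

There is one attempt and no reset: what is moved stays moved. The work goes in short steps, Python scripts to look and compute and a tool call to move; the robot and the scene stay as the last step left them, time stands still between calls to the robot, and variables do not carry over. Pictures are saved under pics/ and viewed, at most 15 in all, crops included, and the job is handed in when it is done.

Besides the shell and the picture viewer there is one more tool, called after ">>>" as name(argument=value, ...), one argument or row to a line, values as JSON. drive_tool: Moves the arm, as the interface text tells. Its arguments: {"type":"object","properties":{"moves":{"type":"array","items":{"type":"number"}},"squeeze":{"type":"number"}},"required":["moves"]}

```bash
mkdir -p pics; ls
python3 - <<'E'
from cell import env
import cv2
o=env.get_obs(); print(o)
for n in("scene","top"):
    p,d=env.read_camera(n); cv2.imwrite(f"pics/{n}0.png",p[:,:,::-1]); print(n,env.camera_model(n))
print(env.camera_model("wrist"))
E
```

```text
pics
{'time_s': 0.0, 'qpos': array([-67.48792202,  18.43897972,  -4.01542233,  83.17691451,
         1.29583577,  78.54058141,  -3.26011973]), 'joint_velocities': array([-0.01612415, -0.02440112, -0.07165699,  0.07813948, -0.00521653,
       -0.02059758, -0.02708576]), 'effort': array([-1.59783604e-04, -4.91287172e+01, -4.03943891e-01, -3.12528205e+01,
       -6.39874628e-02,  4.36906144e-02,  1.67574149e-04]), 'tool_pos': array([0.24019888, 0.60329467, 0.18174486]), 'tool_rot': array([-1.79888817e+02,  6.71024467e-03,  1.58297666e+02]), 'force': array([-0.0489642 ,  0.098319  ,  0.02610144]), 'wrist_torque': array([ 0.03575849,  0.00462562, -0.02320429]), 'grasp_force': 0.0, 'grip_width': 0.08706398988657786}
scene {'K': array([[437.49829041,   0.        , 324.15833649],
       [  0.        , 437.49829041, 199.84647697],
       [  0.        ,   0.        ,   1.        ]]), 'rvec': array([ 1.82699179, -0.99385891,  0.62207376]), 'tvec': array([-0.29887049,  0.25794958,  0.94960111])}
top {'K': array([[435.53796874,   0.        , 320.91265773],
       [  0.        , 435.53796874, 198.91965461],
       [  0.        ,   0.        ,   1.        ]]), 'rvec': array([ 2.20652322, -2.15127396,  0.12119111]), 'tvec': array([-0.07770028,  0.52125523,  1.46728481])}
{'K': array([[353.05535154,   0.        , 321.23723649],
       [  0.        , 353.05535154, 193.04743224],
       [  0.        ,   0.        ,   1.        ]]), 'tool_from_camera': array([[ 3.46234498e-04, -9.53859774e-01, -3.00252246e-01,
         8.24812344e-02],
       [ 9.99998876e-01, -1.07740462e-04,  1.49542063e-03,
        -1.65474174e-04],
       [-1.45877090e-03, -3.00252426e-01,  9.53858665e-01,
        -2.02237799e-01],
       [ 0.00000000e+00,  0.00000000e+00,  0.00000000e+00,
         1.00000000e+00]])}
```

View pics/scene0.png

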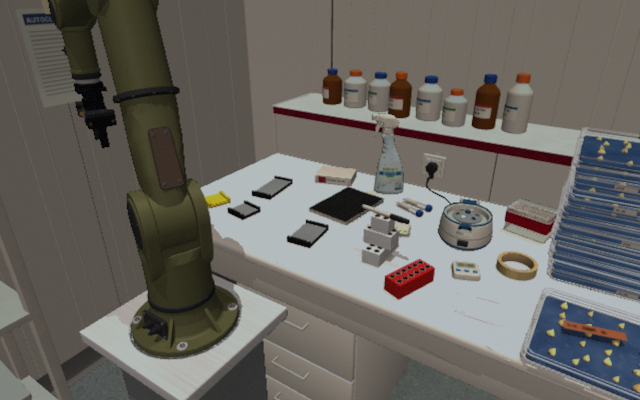

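View pics/top0.png

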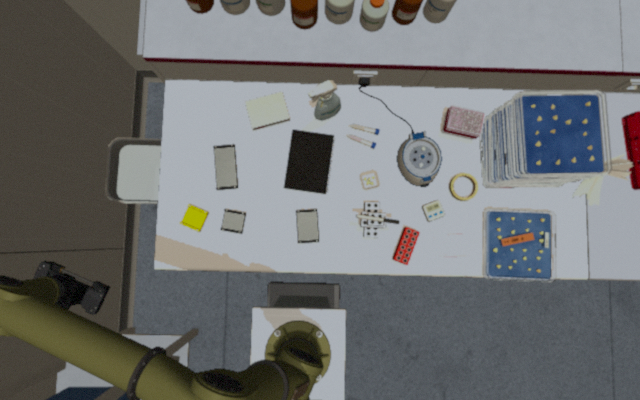

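The top view shows the pile at about (373,218), plates small (233,221), medium (307,226), large (226,167), and the book at (310,161). The yellow decoy is at (195,217) and the red block at (406,245).

```bash
cat > h.py <<'E'
import numpy as np, cv2
from cell import env
from scipy.spatial.transform import Rotation as R
def cam(n):
    """K, R_world_from_cam, cam centre"""
    m=env.camera_model(n)
    if n!="wrist":
        Rc=cv2.Rodrigues(m["rvec"])[0]; return m["K"],Rc.T,-Rc.T@m["tvec"]
    o=env.get_obs(); Rt=R.from_euler("xyz",o["tool_rot"],degrees=True).as_matrix()
    T=m["tool_from_camera"]; return m["K"],Rt@T[:3,:3],Rt@T[:3,3]+o["tool_pos"]
def plane(c,uv,z):
    K,Rw,C=c; uv=np.atleast_2d(uv).astype(float)
    d=np.c_[uv,np.ones(len(uv))]@np.linalg.inv(K).T@Rw.T
    return C+d*((z-C[2])/d[:,2])[:,None]
def cloud(c,dep):
    K,Rw,C=c; v,u=np.mgrid[:dep.shape[0],:dep.shape[1]]
    d=np.stack([u,v,np.ones_like(u)],-1)@np.linalg.inv(K).T
    P=(d*dep[...,None])@Rw.T+C; P[dep==0]=np.nan; return P
def shot(n,name=None):
    c=cam(n); p,d=env.read_camera(n)
    if name: cv2.imwrite(f"pics/{name}.png",np.ascontiguousarray(p[:,:,::-1]))
    return c,p,d
def rect(c,mask,z,minA=60):
    """contours -> min-area rects on plane z: centre, sides, angle of long side"""
    out=[]
    for k in cv2.findContours(mask.astype(np.uint8),cv2.RETR_EXTERNAL,cv2.CHAIN_APPROX_NONE)[0]:
        if cv2.contourArea(k)<minA: continue
        P=plane(c,k[:,0],z)[:,:2]
        (cx,cy),(w,h),a=cv2.minAreaRect((P*1000).astype(np.float32))
        if w<h: a+=90; w,h=h,w
        out.append((round(cx,1),round(cy,1),round(w,1),round(h,1),round((a+90)%180-90,1),tuple(k[:,0].mean(0).round().astype(int))))
    return out
E
python3 - <<'E'
from h import *
c,p,d=shot("top"); P=cloud(c,d)
g=p.astype(int).max(2); s=g-p.astype(int).min(2)
roi=np.zeros(g.shape,bool); roi[125:270,165:400]=1
print("c",c[2])
print("dark/nonwhite"); 
for r in rect(c,(g<150)&roi,.012): print(r)
print("grey")
for r in rect(c,(g>80)&(g<165)&(s<30)&roi,.012): print(r)
for uv in [(310,161),(226,167),(307,226),(233,221),(373,218),(366,218),(373,232),(350,210)]: print(uv,p[uv[1],uv[0]],P[uv[1],uv[0]].round(3))
hi=(P[...,2]>.03)&roi
print("z>30",rect(c,hi,.08,20))
crop=p[150:270,320:430]; cv2.imwrite("pics/c0.png",cv2.resize(crop[:,:,::-1],None,fx=5,fy=5,interpolation=cv2.INTER_CUBIC))
E
```

```text
c [ 0.37929335 -0.04410377  1.5115755 ]
dark/nonwhite
(462.2, -296.9, 75.7, 37.7, -82.6, (np.int64(386), np.int64(220)))
(441.4, 235.4, 77.3, 76.6, -9.2, (np.int64(233), np.int64(221)))
(431.4, -19.2, 118.0, 74.7, 4.7, (np.int64(307), np.int64(226)))
(628.8, 269.9, 159.3, 75.6, 6.9, (np.int64(225), np.int64(167)))
(655.9, -19.6, 213.1, 152.5, -6.5, (np.int64(309), np.int64(161)))
grey
(287.9, 282.3, 372.4, 84.2, 76.2, (np.int64(207), np.int64(259)))
(431.7, -19.8, 121.7, 78.8, 5.3, (np.int64(307), np.int64(226)))
(441.5, 234.2, 80.4, 79.3, -8.8, (np.int64(233), np.int64(221)))
(471.5, -252.0, 136.5, 123.0, -62.3, (np.int64(373), np.int64(216)))
(592.6, -230.5, 65.2, 57.3, -78.1, (np.int64(369), np.int64(182)))
(628.2, 269.1, 161.6, 80.8, 5.8, (np.int64(225), np.int64(167)))
(735.2, -198.8, 108.3, 21.4, 66.9, (np.int64(361), np.int64(141)))
(655.5, -20.6, 215.4, 156.5, -6.5, (np.int64(309), np.int64(161)))
(774.0, -210.2, 102.3, 25.4, 82.0, (np.int64(366), np.int64(129)))
(310, 161) [30 31 24] [ 0.655 -0.023  0.02 ]
(226, 167) [140 141 133] [0.627 0.268 0.011]
(307, 226) [141 144 134] [ 0.43  -0.019  0.007]
(233, 221) [141 142 132] [0.44  0.234 0.017]
(373, 218) [168 172 162] [ 0.456 -0.23   0.132]
(366, 218) [159 159 150] [ 0.456 -0.208  0.13 ]
(373, 232) [156 160 164] [ 0.414 -0.242  0.043]
(350, 210) [170 176 183] [ 0.489 -0.167  0.002]
z>30 [(351.6, -313.7, 61.8, 19.7, 0.4, (np.int64(397), np.int64(252))), (462.8, -239.6, 123.3, 119.5, -55.9, (np.int64(375), np.int64(219)))]
```

View pics/c0.png

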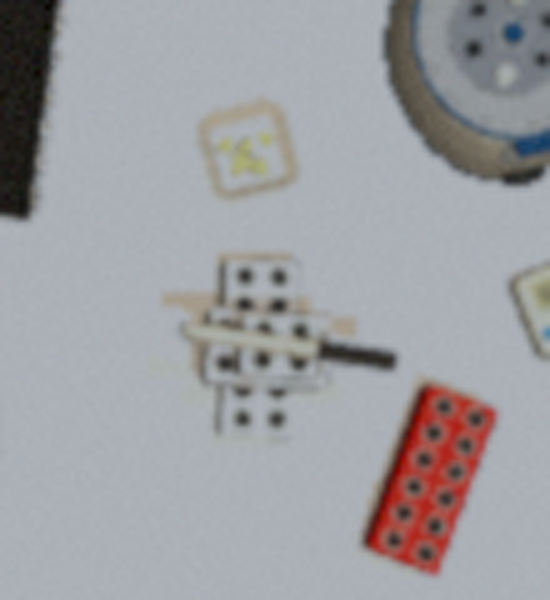

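Pile from above: large block along world x, marker roughly along world y, cap to the right. I'll move over the pile for a close look.

>>> drive_tool(
  moves=[-1.3, -0.7, -0.6, 1, 87, -2.6, -1.4, -1.2, 2, 87, -3.9, -2.1, -1.8, 3, 87, -5.2, -2.8, -2.4, 4, 87, -6.5, -3.45, -2.9, 5, 87],
)

```text
time_s: 0.78
tool_pos: [0.4293, 0.3808, 0.2985]
tool_rot: [180.0, -0.0, 108.0]
force: [0.6, -0.5, 0.3]
grip_width: 0.0872
grasp_force: 0.0
```

>>> drive_tool(
  moves=[-1.5, -0.4, 0, 0, 87, -3, -0.8, 0, 0, 87, -4.5, -1.2, 0, 0, 87, -6, -1.6, 0, 0, 87, -7.5, -1.95, 0, 0, 87],
)

```text
time_s: 1.4
tool_pos: [0.4483, 0.0709, 0.2975]
tool_rot: [180.0, -0.0, 108.3]
force: [0.8, 0.6, -0.1]
grip_width: 0.0869
grasp_force: 0.0
```

>>> drive_tool(
  moves=[-1.5, -0.4, 0, 0.4, 87, -3, -0.8, 0, 0.8, 87, -4.5, -1.2, 0, 1.2, 87, -6, -1.6, 0, 1.6, 87, -7.5, -1.95, 0, 1.8, 87],
)

```text
time_s: 2.02
tool_pos: [0.4683, -0.2381, 0.2977]
tool_rot: [179.9, -0.0, 90.2]
force: [0.3, 0.7, -0.9]
grip_width: 0.0869
grasp_force: 0.0
```

```bash
cat >> h.py <<'E'
def go(x,y,z,yaw=None):
    o=env.get_obs(); p=o["tool_pos"]; e=o["tool_rot"]
    Rt=R.from_euler("xyz",[180,0,e[2]],degrees=True).as_matrix()
    u=Rt.T@(np.array([x,y,z])-p)/.04
    t=0 if yaw is None else ((e[2]-yaw+90)%180-90)/10
    print("t%.2f at"%o["time_s"],p.round(4),e.round(1),"w%.4f g%.1f F"%(o["grip_width"],o["grasp_force"]),o["force"].round(1),"-> units",u.round(3),"turn %.2f"%t)
E
python3 - <<'E'
from h import *
go(.46,-.23,.3,90)
shot("wrist","w1")
E
```

```text
t2.02 at [ 0.4683 -0.2381  0.2977] [179.9  -0.   90.2] w0.0869 g0.0 F [ 0.3  0.7 -0.9] -> units [ 0.204 -0.208 -0.057] turn 0.02
```

View pics/w1.png

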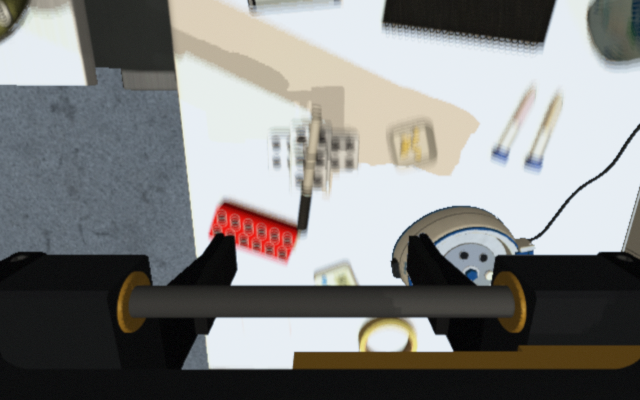

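Pile at pixel (310,150), blurred by residual motion; camera is 82 mm towards +y. Settle, then reshoot.

>>> drive_tool(
  moves=[0.2, -0.2, 0, 0, 87, 0.2, -0.2, 0, 0, 87, 0.2, -0.2, 0, 0, 87],
)

```text
time_s: 2.45
tool_pos: [0.4611, -0.2267, 0.2976]
tool_rot: [180.0, -0.1, 90.5]
force: [-0.8, 0.4, 0.1]
grip_width: 0.087
grasp_force: 0.0
```

Run:
```python
from h import *
go(.46,-.23,.3,90)
c,p,d=shot("wrist"); np.savez("w2.npz",p=p,d=d,K=c[0],R=c[1],C=c[2]); P=cloud(c,d)
print("C",c[2])
x0,y0=240,80; cv2.imwrite("pics/w2.png",cv2.resize(p[y0:y0+150,x0:x0+150,::-1],None,fx=4,fy=4,interpolation=cv2.INTER_CUBIC))
z=P[...,2]; rough=(P[...,0]>.37)&(P[...,0]<.55)&(P[...,1]>-.33)&(P[...,1]<-.13)
for lo,hi,zz in[(.122,.15,.132),(.10,.125,.12),(.10,.15,.12),(.07,.10,.08),(.03,.055,.04)]:
    m=(z>lo)&(z<hi)&rough; m=cv2.morphologyEx(m.astype(np.uint8),cv2.MORPH_OPEN,np.ones((2,2)))
    print(lo,hi,m.sum(),[r for r in rect(c,m,zz,30)])
```

```text
t2.45 at [ 0.4611 -0.2267  0.2976] [ 1.80e+02 -1.00e-01  9.05e+01] w0.0870 g0.0 F [-0.8  0.4  0.1] -> units [-0.083 -0.029 -0.06 ] turn 0.05
C [ 0.46047975 -0.14432377  0.4999124 ]
0.122 0.15 1335 [(456.2, -246.3, 139.2, 12.5, 82.9, (np.int64(316), np.int64(178)))]
0.1 0.125 1165 [(468.8, -241.3, 52.9, 14.9, 88.4, (np.int64(328), np.int64(175))), (444.8, -240.4, 52.9, 16.4, 87.4, (np.int64(305), np.int64(172)))]
0.1 0.15 2500 [(456.1, -249.7, 142.7, 39.8, 88.4, (np.int64(316), np.int64(177)))]
0.07 0.1 801 [(475.1, -240.6, 79.6, 14.4, -89.3, (np.int64(334), np.int64(162))), (443.1, -238.7, 79.7, 22.8, 88.0, (np.int64(301), np.int64(159)))]
0.03 0.055 1862 [(501.4, -239.9, 50.3, 35.8, 89.6, (np.int64(351), np.int64(159))), (414.2, -239.3, 50.3, 29.1, 89.3, (np.int64(285), np.int64(157)))]
```

View pics/w2.png

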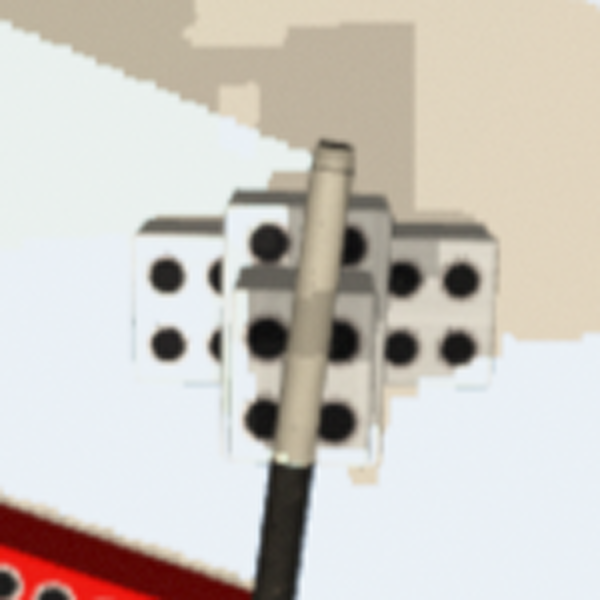

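Clear view: small block on the medium (lying crosswise on the large), with depth layers at 40/80/120 mm as expected. Marker centre is (456,-246) mm, direction 82.9°. Going down onto it.

>>> drive_tool(
  moves=[-0.25, -0.07, 1.2, 0.4, 50, -0.49, -0.13, 2.4, 0.76, 50, -0.49, -0.13, 3.6, 0.76, 50, -0.49, -0.13, 3.8, 0.76, 50, -0.49, -0.13, 3.8, 0.76, 50],
)

```text
time_s: 3.12
tool_pos: [0.4563, -0.2477, 0.1464]
tool_rot: [180.0, 0.0, 82.8]
force: [0.5, 0.3, 1.4]
grip_width: 0.0518
grasp_force: 0.0
```

Run:
```python
from h import *
go(.4562,-.2463,.123,82.9)
```

```text
t3.12 at [ 0.4563 -0.2477  0.1464] [180.    0.   82.8] w0.0518 g0.0 F [0.5 0.3 1.4] -> units [ 0.035 -0.007  0.586] turn -0.01
```

>>> drive_tool(
  moves=[0.03, 0, 0.3, 0, 40, 0.03, 0, 0.57, 0, 30, 0.03, 0, 0.57, 0, 20, 0.03, 0, 0.57, 0, 5, 0.03, 0, 0.57, 0, 5],
  squeeze=12,
)

```text
time_s: 3.75
tool_pos: [0.456, -0.2469, 0.1231]
tool_rot: [180.0, 0.0, 82.7]
force: [0.1, -0.7, -0.3]
grip_width: 0.0097
grasp_force: 0.0
```

>>> drive_tool(
  moves=[0, 0, 0, 0, 5, 0, 0, 0, 0, 5, 0, 0, -0.2, 0, 5, 0, 0, -0.8, 0, 5, 0, 0, -1.5, 0, 5],
  squeeze=12,
)

```text
time_s: 4.38
tool_pos: [0.4555, -0.2467, 0.1837]
tool_rot: [-180.0, 0.0, 82.7]
force: [0.3, 0.2, 0.4]
grip_width: 0.0044
grasp_force: 0.0
```

Run:
```python
from h import *
c,p,d=shot("wrist"); P=cloud(c,d); z=P[...,2]
rough=(P[...,0]>.37)&(P[...,0]<.55)&(P[...,1]>-.33)&(P[...,1]<-.13)
for lo,hi,zz in[(.10,.13,.12),(.155,.21,.19)]:
    m=(z>lo)&(z<hi)&rough; print(m.sum(),rect(c,m,zz,30))
go(.6555,-.020,.19,83.5)
```

```text
2737 [(470.3, -223.5, 89.7, 16.9, 82.9, (np.int64(331), np.int64(162))), (444.1, -228.6, 106.4, 18.5, 82.4, (np.int64(308), np.int64(169)))]
0 []
t4.42 at [ 0.4577 -0.2479  0.1876] [179.7   0.   82.7] w0.0052 g0.0 F [ 1.3 -1.7  1.9] -> units [ 6.282  4.177 -0.06 ] turn -0.08
```

The fingers closed to 4 mm without holding anything, so the grasp missed. Back off, open, and look.

>>> drive_tool(
  moves=[0, 0, -0.5, 0, 50, 0, 0, -1.2, 0, 50, 0, 0, -2, 0, 50, 0, 0, -2.5, 0, 50, 0, 0, -2.5, 0, 50],
)

```text
time_s: 5.05
tool_pos: [0.4566, -0.2474, 0.2844]
tool_rot: [179.8, 0.0, 82.7]
force: [-1.4, 0.1, -0.9]
grip_width: 0.0459
grasp_force: 0.0
```

Run:
```python
from h import *
go(.4562,-.2463,.123,82.9)
c,p,d=shot("wrist"); P=cloud(c,d); z=P[...,2]
x0,y0=240,80; cv2.imwrite("pics/w3.png",cv2.resize(p[y0:y0+150,x0:x0+150,::-1],None,fx=4,fy=4,interpolation=cv2.INTER_CUBIC))
rough=(P[...,0]>.37)&(P[...,0]<.55)&(P[...,1]>-.33)&(P[...,1]<-.13)
for lo,hi,zz in[(.123,.15,.132),(.10,.15,.12)]:
    m=(z>lo)&(z<hi)&rough; print(m.sum(),rect(c,m,zz,30), np.nanpercentile(z[m],[5,50,95]))
```

```text
t5.05 at [ 0.4566 -0.2474  0.2844] [179.8   0.   82.7] w0.0459 g0.0 F [-1.4  0.1 -0.9] -> units [ 0.025 -0.014  4.035] turn -0.02
1523 [(454.9, -245.1, 138.1, 11.9, 82.8, (np.int64(318), np.int64(161)))] [0.12790247 0.1314747  0.13326938]
2787 [(454.9, -247.8, 142.9, 39.8, 88.2, (np.int64(318), np.int64(160)))] [0.11912602 0.12845064 0.13300018]
```

View pics/w3.png

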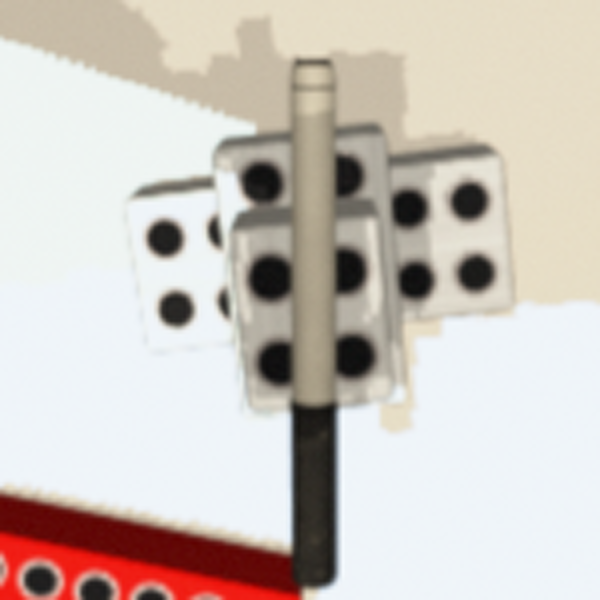

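The marker is undisturbed, so the fingers closed above it. I'll measure where the fingertips really end with the wrist depth, open and closed.

```bash
cat > tips.py <<'E'
from h import *
o=env.get_obs(); p,d=env.read_camera("wrist"); m=env.camera_model("wrist"); T=m["tool_from_camera"]
v,u=np.mgrid[:400,:640]; q=(np.stack([u,v,np.ones_like(u)],-1)@np.linalg.inv(m["K"]).T)*d[...,None]
t=q@T[:3,:3].T+T[:3,3]
print("w",o["grip_width"])
for s in(1,-1):
    k=(d>0)&(abs(t[...,0])<.03)&(t[...,1]*s>0)&(t[...,1]*s<.06)&(t[...,2]>-.12)&(t[...,2]<.02)
    a=t[k]
    for lo in np.arange(-.05,.012,.006):
        b=a[(a[:,2]>=lo)&(a[:,2]<lo+.006)]
        if len(b): print(s,"z %.3f"%lo,len(b),"x",b[:,0].min().round(3),b[:,0].max().round(3),"|y|",abs(b[:,1]).min().round(3),abs(b[:,1]).max().round(3))
E
python3 tips.py
```

```text
w 0.04753532223841831
1 z -0.050 168 x -0.009 0.011 |y| 0.024 0.033
1 z -0.044 106 x -0.01 0.011 |y| 0.024 0.033
-1 z -0.050 174 x -0.01 0.012 |y| 0.023 0.032
-1 z -0.044 110 x -0.01 0.011 |y| 0.023 0.032
```

>>> drive_tool(
  moves=[0, 0, 0, 0, 13, 0, 0, 0, 0, 13, 0, 0, 0, 0, 13, 0, 0, 0, 0, 13, 0, 0, 0, 0, 13],
)

```text
time_s: 5.78
tool_pos: [0.4557, -0.2468, 0.2827]
tool_rot: [180.0, 0.0, 82.7]
force: [1.2, -0.0, -0.7]
grip_width: 0.0144
grasp_force: 0.0
```

```bash
python3 tips.py
```

```text
w 0.014367741614291473
1 z -0.050 108 x -0.01 0.012 |y| 0.008 0.017
1 z -0.044 92 x -0.009 0.011 |y| 0.008 0.017
-1 z -0.050 102 x -0.01 0.011 |y| 0.007 0.016
-1 z -0.044 93 x -0.008 0.012 |y| 0.007 0.016
```

Run:
```python
from h import *
print("grasp_offset",env.grasp_offset)
c,p,d=shot("wrist","w4")
m=env.camera_model("wrist");T=np.linalg.inv(m["tool_from_camera"])
for z in(-.06,-.04,-.019,0):
    for x in (-.0095,.0095):
      q=T@[x,.012,z,1]; u=m["K"]@q[:3]; print(x,z,(u[:2]/u[2]).round(),"depth",q[2].round(3))
print("depth col 330-345 rows 200..260"); print(d[205:262:4,320:350:5].round(3), (d==0).sum())
```

```text
grasp_offset 0.0187
-0.0095 -0.06 [346. 291.] depth 0.163
0.0095 -0.06 [347. 254.] depth 0.158
-0.0095 -0.04 [344. 269.] depth 0.182
0.0095 -0.04 [344. 236.] depth 0.177
-0.0095 -0.019 [341. 251.] depth 0.202
0.0095 -0.019 [342. 220.] depth 0.197
-0.0095 0 [340. 237.] depth 0.221
0.0095 0 [340. 208.] depth 0.215
depth col 330-345 rows 200..260
[[0.373 0.376 0.512 0.513 0.514 0.513]
 [0.373 0.378 0.515 0.514 0.516 0.   ]
 [0.375 0.38  0.517 0.515 0.517 0.516]
 [0.378 0.381 0.52  0.518 0.52  0.519]
 [0.378 0.381 0.522 0.52  0.52  0.519]
 [0.379 0.383 0.523 0.521 0.524 0.523]
 [0.524 0.525 0.524 0.525 0.525 0.524]
 [0.526 0.525 0.526 0.528 0.526 0.526]
 [0.527 0.53  0.529 0.528 0.176 0.174]
 [0.531 0.531 0.532 0.53  0.17  0.17 ]
 [0.532 0.533 0.533 0.533 0.167 0.169]
 [0.533 0.535 0.532 0.536 0.162 0.162]
 [0.537 0.536 0.536 0.536 0.159 0.159]
 [0.536 0.539 0.539 0.539 0.156 0.155]
 [0.54  0.538 0.54  0.539 0.152 0.152]] 1043
```

View pics/w4.png

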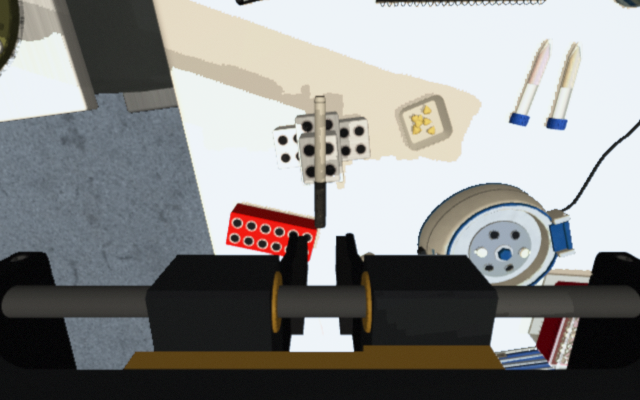

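The fingertips appear at pixel rows ~234 (tool z ≈ −39 mm). So the real fingertips are about 39 mm short of the reported TCP, which matches the missed grasp. I'll use tip = TCP + 39 mm and descend in checked steps.

>>> drive_tool(
  moves=[0.03, 0, 1.3, 0, 45, 0.03, 0, 2.6, 0, 45, 0.03, 0, 3.9, 0, 45, 0.03, 0, 4.3, 0, 45, 0.03, 0, 4.5, 0, 45],
)

```text
time_s: 6.5
tool_pos: [0.4563, -0.2458, 0.103]
tool_rot: [180.0, 0.0, 82.7]
force: [-0.2, -0.5, 0.5]
grip_width: 0.0441
grasp_force: 0.0
```

>>> drive_tool(
  moves=[0, 0, 0.15, 0, 45, 0, 0, 0.3, 0, 45, 0, 0, 0.3, 0, 45],
)

```text
time_s: 6.88
tool_pos: [0.4561, -0.2456, 0.091]
tool_rot: [180.0, -0.0, 82.7]
force: [-0.5, 0.5, 0.0]
grip_width: 0.0449
grasp_force: 0.0
```

Run:
```python
from h import *
go(.4555,-.2457,.085,82.9)
c,p,d=shot("wrist","w5")
cv2.imwrite("pics/w5.png",cv2.resize(p[100:280,220:420,::-1],None,fx=3,fy=3,interpolation=cv2.INTER_CUBIC))
```

```text
t6.88 at [ 0.4561 -0.2456  0.091 ] [180.   -0.   82.7] w0.0449 g0.0 F [-0.5  0.5  0. ] -> units [-0.005 -0.016  0.151] turn -0.02
```

View pics/w5.png

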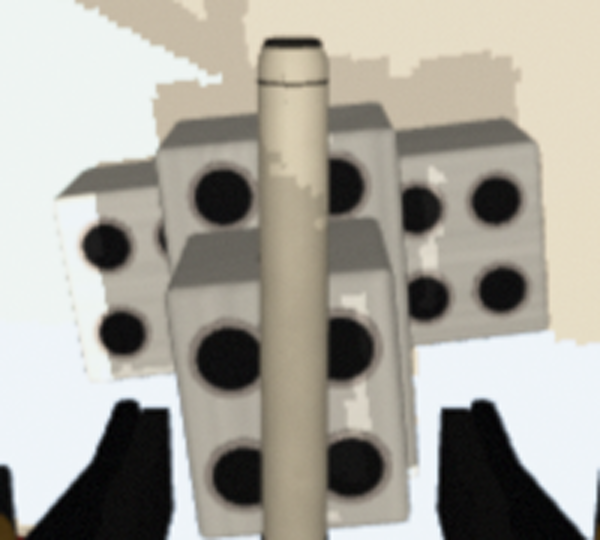

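No contact at TCP z 0.091; the marker (crop column ~293) is centred between the fingers. Lower 6 mm more and close.

>>> drive_tool(
  moves=[0, 0, 0.14, 0, 30, 0, 0, 0.14, 0, 20, 0, 0, 0.14, 0, 5, 0, 0, 0.14, 0, 5, 0, 0, 0.14, 0, 5],
  squeeze=12,
)

```text
time_s: 7.55
tool_pos: [0.4559, -0.2456, 0.0852]
tool_rot: [180.0, -0.0, 82.7]
force: [-0.8, 0.3, 0.2]
grip_width: 0.0127
grasp_force: 12.0
```

>>> drive_tool(
  moves=[0, 0, 0, 0, 5, 0, 0, 0, 0, 5, 0, 0, 0, 0, 5],
)

```text
time_s: 7.92
tool_pos: [0.456, -0.2456, 0.0852]
tool_rot: [180.0, -0.0, 82.7]
force: [-1.3, -0.4, 1.5]
grip_width: 0.0127
grasp_force: 12.0
```

Marker held (12.7 mm, 12 N). Lift, and check the spray bottle's clearance to the book.

>>> drive_tool(
  moves=[0, 0, -0.2, 0, 5, 0, 0, -0.5, 0, 5, 0, 0, -1, 0, 5, 0, 0, -1.6, 0, 5, 0, 0, -1.6, 0, 5],
)

```text
time_s: 8.55
tool_pos: [0.4575, -0.2463, 0.1515]
tool_rot: [179.7, 0.0, 82.7]
force: [0.1, 0.8, 0.4]
grip_width: 0.0127
grasp_force: 12.0
```

Run:
```python
from h import *
c,p,d=shot("top"); P=cloud(c,d)
k=(P[...,2]>.05)&(P[...,0]>.6)&(P[...,0]<.95)&(P[...,1]>-.16)&(P[...,1]<.12)
q=P[k]; print(len(q), q.min(0).round(3),q.max(0).round(3), np.percentile(q,[2,98],axis=0).round(3))
go(.6557,-.020,.15,83.5)
```

```text
2564 [ 0.8  -0.16  0.05] [0.95 0.12 0.28] [[ 0.808 -0.153  0.055]
 [ 0.948  0.112  0.275]]
t8.60 at [ 0.4566 -0.2458  0.1502] [179.9  -0.   82.7] w0.0128 g12.0 F [-0.3  0.  -0.2] -> units [6.231e+00 4.220e+00 5.000e-03] turn -0.08
```

>>> drive_tool(
  moves=[1.25, 0.85, 0, 0, 5, 2.5, 1.7, 0, 0, 5, 3.75, 2.55, 0, 0, 5, 5, 3.4, 0, 0, 5, 6.22, 4.22, 0, -0.08, 5],
)

```text
time_s: 9.22
tool_pos: [0.6555, -0.0184, 0.1479]
tool_rot: [-179.9, 0.0, 83.5]
force: [-0.5, -0.1, 1.0]
grip_width: 0.0127
grasp_force: 12.0
```

>>> drive_tool(
  moves=[0, 0, 0.6, 0, 5, 0, 0, 1.2, 0, 5, 0, 0, 1.2, 0, 5, 0, 0, 1.2, 0, 5],
)

```text
time_s: 9.72
tool_pos: [0.6551, -0.0205, 0.1016]
tool_rot: [180.0, 0.0, 83.5]
force: [0.2, -0.9, -0.5]
grip_width: 0.0128
grasp_force: 12.0
```

Run:
```python
from h import *
go(.6557,-.020,-.021,83.5)
c,p,d=shot("wrist","w6"); P=cloud(c,d)
g=p.max(2); k=(g<75)&(P[...,2]<.03)&(P[...,2]>-.01)
k=cv2.morphologyEx(k.astype(np.uint8),cv2.MORPH_OPEN,np.ones((3,3)))
print(rect(c,k,.014,500)); print(np.nanmedian(P[...,2][k>0]))
m=(P[...,2]>.05)&(P[...,2]<.14)&(abs(P[...,0]-.65)<.1)&(P[...,1]>-.03)
print(rect(c,m,.1,100),np.nanmedian(P[...,2][m]))
```

```text
t9.72 at [ 0.6551 -0.0205  0.1016] [180.    0.   83.5] w0.0128 g12.0 F [ 0.2 -0.9 -0.5] -> units [0.014 0.013 3.064] turn -0.00
[(377.9, -25.2, 57.0, 13.9, -84.8, (np.int64(11), np.int64(224))), (485.9, -15.6, 74.3, 16.7, -84.0, (np.int64(124), np.int64(197))), (656.1, -18.2, 209.0, 143.2, -6.5, (np.int64(319), np.int64(170)))]
0.013240032924691558
[] nan
  return np.nanmean(a, axis, out=out, keepdims=keepdims)
```

View pics/w6.png

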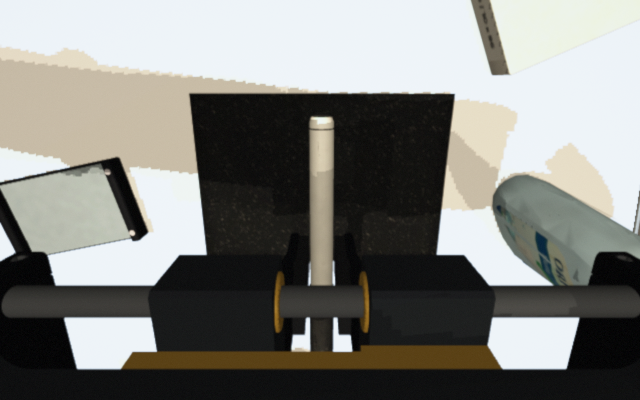

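Book (190–454 × 94–255) with the marker held squarely across its middle at column 321. Lower.

>>> drive_tool(
  moves=[0, 0, 1, 0, 5, 0, 0, 2, 0, 5, 0, 0, 2.6, 0, 5, 0, 0, 2.85, 0, 5, 0, 0, 2.95, 0, 5],
)

```text
time_s: 10.4
tool_pos: [0.6557, -0.0203, -0.016]
tool_rot: [179.9, -0.0, 83.5]
force: [-0.1, 0.6, -0.5]
grip_width: 0.0132
grasp_force: 12.0
```

>>> drive_tool(
  moves=[0, 0, 0.04, 0, 5, 0, 0, 0.08, 0, 5, 0, 0, 0.1, 0, 5, 0, 0, 0.12, 0, 5, 0, 0, 0.12, 0, 5],
)

```text
time_s: 11.02
tool_pos: [0.6549, -0.0202, -0.0216]
tool_rot: [180.0, -0.0, 83.5]
force: [-0.3, -0.3, -1.1]
grip_width: 0.013
grasp_force: 12.0
```

Run:
```python
from h import *
go(.6557,-.020,-.0228,83.5)
c,p,d=shot("wrist")
P=cloud(c,d); k=(P[...,2]>.019)&(P[...,2]<.05)&(abs(P[...,0]-.655)<.03)&(P[...,1]>-.0)&(P[...,1]<.06)
print(np.nanmedian(P[...,2][k]),k.sum(),"expect .024")
```

```text
t11.03 at [ 0.6549 -0.0202 -0.0216] [180.   -0.   83.5] w0.0130 g12.0 F [-0.3 -0.3 -1.1] -> units [0.006 0.018 0.03 ] turn -0.00
0.02437355367102581 2529 expect .024
```

>>> drive_tool(
  moves=[0, 0, 0.015, 0, 5, 0, 0, 0.03, 0, 5, 0, 0, 0.03, 0, 5],
)

```text
time_s: 11.45
tool_pos: [0.655, -0.0202, -0.0227]
tool_rot: [180.0, -0.0, 83.5]
force: [-0.9, 0.6, 0.6]
grip_width: 0.013
grasp_force: 12.0
```

>>> drive_tool(
  moves=[0, 0, 0, 0, 20, 0, 0, 0, 0, 30, 0, 0, 0, 0, 40, 0, 0, 0, 0, 40, 0, 0, -0.1, 0, 40],
)

```text
time_s: 12.08
tool_pos: [0.6546, -0.0202, -0.019]
tool_rot: [-180.0, 0.0, 83.5]
force: [0.6, 0.6, -0.2]
grip_width: 0.0394
grasp_force: 0.0
```

>>> drive_tool(
  moves=[0, 0, -0.5, 0, 40, 0, 0, -1.5, 0, 50, 0, 0, -3, 0, 60, 0, 0, -4, 0, 70, 0, 0, -4, 0, 70],
)

```text
time_s: 12.7
tool_pos: [0.658, -0.021, 0.1473]
tool_rot: [179.5, -0.1, 83.5]
force: [0.1, 0.4, -0.0]
grip_width: 0.0673
grasp_force: 0.0
```

Run:
```python
from h import *
c,p,d=shot("top"); P=cloud(c,d)
go(.45,-.25,.2,88)
g=p.astype(int).max(2)
def lip(uv):
    u,v=uv; return cv2.resize(p[v-25:v+25,u-30:u+30,::-1],None,fx=6,fy=6,interpolation=cv2.INTER_CUBIC)
cv2.imwrite("pics/t2.png",np.vstack([np.hstack([lip((233,221)),lip((307,226))])]))
```

```text
t12.75 at [ 0.6564 -0.0206  0.1444] [ 1.797e+02 -1.000e-01  8.350e+01] w0.0691 g0.0 F [ 0.1  0.3 -1.5] -> units [-6.284 -4.476 -1.389] turn -0.45
```

View pics/t2.png

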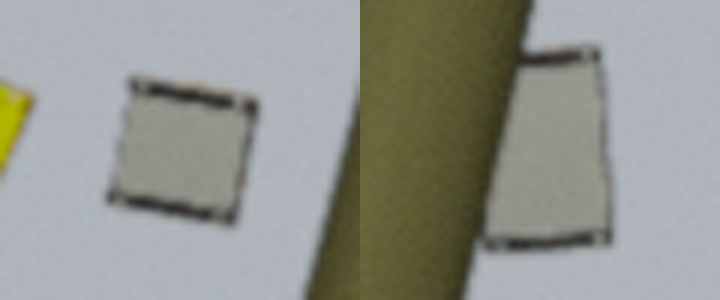

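The small plate's lips are at the top and bottom of the image (across world x), with its x at about −8.5°. The marker is down. Next, over the pile with yaw ≈178° to grip the small block across its 50 mm side.

>>> drive_tool(
  moves=[-1.2, -0.85, -0.4, -1, 87, -2.4, -1.7, -0.8, -2, 87, -3.6, -2.55, -1.4, -3, 87, -4.8, -3.4, -1.4, -4, 87, -6, -4.26, -1.4, -5, 87],
)

```text
time_s: 13.38
tool_pos: [0.4564, -0.2405, 0.1967]
tool_rot: [180.0, -0.0, 133.8]
force: [-0.2, -0.4, 0.1]
grip_width: 0.0869
grasp_force: 0.0
```

>>> drive_tool(
  moves=[0, 0, 0, -1, 87, 0, 0, 0, -2, 87, 0, 0, 0, -3, 87, 0, 0, 0, -4, 87, 0, 0, 0, -4.5, 87],
)

```text
time_s: 14.0
tool_pos: [0.4576, -0.2391, 0.1962]
tool_rot: [180.0, -0.1, 178.7]
force: [0.3, -0.2, -0.0]
grip_width: 0.0866
grasp_force: 0.0
```

>>> drive_tool(
  moves=[0, 0, 0, 0, 87, 0, 0, 0, 0, 87],
)

```text
time_s: 14.25
tool_pos: [0.4581, -0.2392, 0.1967]
tool_rot: [180.0, -0.0, 178.4]
force: [0.7, -0.1, 0.7]
grip_width: 0.0869
grasp_force: 0.0
```

```bash
cat > pile.py <<'E'
from h import *
def pile(x=.46,y=-.24,r=.09,layers=((.10,.14,.12),(.065,.095,.08),(.03,.055,.04))):
    c,p,d=shot("wrist"); P=cloud(c,d); z=P[...,2]
    rough=(abs(P[...,0]-x)<r)&(abs(P[...,1]-y)<r)
    for lo,hi,zz in layers:
        m=(z>lo)&(z<hi)&rough; m=cv2.morphologyEx(m.astype(np.uint8),cv2.MORPH_OPEN,np.ones((3,3)))
        print(zz,m.sum(),"med z",np.nanmedian(z[m>0]).round(4) if m.any() else 0,rect(c,m,zz,60))
    return c,p,d,P
E
python3 - <<'E'
from pile import *
go(.456,-.241,.2,178)
pile()
E
```

```text
t14.25 at [ 0.4581 -0.2392  0.1967] [180.   -0.  178.4] w0.0869 g0.0 F [ 0.7 -0.1  0.7] -> units [ 0.051 -0.046 -0.082] turn 0.04
0.12 3051 med z 0.1206 [(452.6, -241.2, 49.7, 42.5, 88.4, (np.int64(318), np.int64(181)))]
0.08 2030 med z 0.0806 [(454.0, -238.7, 79.6, 51.6, 88.1, (np.int64(321), np.int64(164)))]
0.04 2323 med z 0.0408 [(510.2, -239.0, 49.0, 13.9, 88.4, (np.int64(322), np.int64(212))), (414.7, -238.4, 49.6, 34.6, 88.4, (np.int64(321), np.int64(123)))]
```

Small block centre is ≈(455,−241) with axis at 88.4°, and the layers sit at the right heights. Descend and grip.

>>> drive_tool(
  moves=[0.07, -0.05, 1, 0, 70, 0.07, -0.05, 2, 0, 70, 0.07, -0.05, 2.8, 0, 70, 0.07, -0.05, 3.3, 0, 70, 0.07, -0.05, 3.5, 0, 70],
)

```text
time_s: 14.92
tool_pos: [0.4547, -0.2409, 0.0559]
tool_rot: [180.0, -0.1, 178.5]
force: [0.1, 0.1, -0.4]
grip_width: 0.0703
grasp_force: 0.0
```

>>> drive_tool(
  moves=[0, 0, 0.1, 0, 65, 0, 0, 0.15, 0, 60, 0, 0, 0.15, 0, 55, 0, 0, 0.15, 0, 40, 0, 0, 0.15, 0, 40],
  squeeze=25,
)

```text
time_s: 15.55
tool_pos: [0.456, -0.2415, 0.0516]
tool_rot: [-180.0, 0.1, 178.5]
force: [-0.0, 1.2, 1.2]
grip_width: 0.0497
grasp_force: 25.0
```

>>> drive_tool(
  moves=[0, 0, 0, 0, 40, 0, 0, 0, 0, 40, 0, 0, 0, 0, 40],
)

```text
time_s: 15.92
tool_pos: [0.456, -0.2415, 0.0516]
tool_rot: [-180.0, 0.0, 178.5]
force: [-0.2, -0.0, 4.7]
grip_width: 0.0499
grasp_force: 25.0
```

>>> drive_tool(
  moves=[0, 0, -0.1, 0, 40, 0, 0, -0.5, 0, 40, 0, 0, -1.3, 0, 40, 0, 0, -2.3, 0, 40, 0, 0, -3, 0, 40],
)

```text
time_s: 16.55
tool_pos: [0.4559, -0.2417, 0.1736]
tool_rot: [-180.0, 0.1, 178.5]
force: [0.8, 0.6, -2.2]
grip_width: 0.0497
grasp_force: 25.0
```

>>> drive_tool(
  moves=[0.1, 1, 0, 0, 40, 0.2, 2.2, 0, 0, 40, 0.3, 3.5, 0, 0, 40, 0.35, 4.8, 0, 0, 40, 0.35, 6, 0, 0, 40],
)

```text
time_s: 17.18
tool_pos: [0.4476, 0.0006, 0.172]
tool_rot: [180.0, 0.1, 178.5]
force: [1.4, 0.1, -2.1]
grip_width: 0.0501
grasp_force: 25.0
```

>>> drive_tool(
  moves=[0.1, 1.3, 0, 0.2, 40, 0.2, 2.6, 0, 0.4, 40, 0.3, 3.9, 0, 0.6, 40, 0.32, 5.1, 0, 0.7, 40, 0.32, 5.9, 0, 0.7, 40],
)

```text
time_s: 17.8
tool_pos: [0.4407, 0.2376, 0.1718]
tool_rot: [180.0, 0.0, 171.6]
force: [1.3, -1.0, -2.1]
grip_width: 0.0497
grasp_force: 25.0
```

>>> drive_tool(
  moves=[0, 0, 0.7, 0, 40, 0, 0, 1.4, 0, 40, 0, 0, 1.4, 0, 40, 0, 0, 1.4, 0, 40],
)

```text
time_s: 18.3
tool_pos: [0.442, 0.2354, 0.1166]
tool_rot: [179.9, 0.1, 171.5]
force: [0.3, 0.1, -1.6]
grip_width: 0.0499
grasp_force: 25.0
```

Run:
```python
from h import *
go(.4415,.2348,-.0164,171.5)
c,p,d=shot("wrist","w7"); P=cloud(c,d); z=P[...,2]; g=p.astype(int).max(2); s=g-p.min(2)
k=(abs(P[...,0]-.44)<.09)&(abs(P[...,1]-.235)<.07)&(z<.03)
print("grey",rect(c,cv2.morphologyEx(((g>90)&(g<185)&(s<35)&(z>.006)&k).astype(np.uint8),cv2.MORPH_OPEN,np.ones((3,3))),.012,200))
print("all",rect(c,cv2.morphologyEx(((z>.007)&k).astype(np.uint8),cv2.MORPH_OPEN,np.ones((3,3))),.012,200))
b=(z>.12)&(z<.17)&(abs(P[...,0]-.44)<.06); print("block",rect(c,b,float(np.nanmedian(z[b])),200),np.nanmedian(z[b]))
```

```text
t18.30 at [0.442  0.2354 0.1166] [1.799e+02 1.000e-01 1.715e+02] w0.0499 g25.0 F [ 0.3  0.1 -1.6] -> units [ 0.01  -0.018  3.325] turn -0.00
grey [(440.9, 234.9, 69.4, 55.7, 81.5, (np.int64(320), np.int64(175)))]
all [(436.2, 235.5, 75.0, 65.3, 81.5, (np.int64(320), np.int64(170)))]
block [(420.8, 238.4, 51.2, 8.7, 81.4, (np.int64(322), np.int64(216)))] 0.16055729929640372
```

View pics/w7.png

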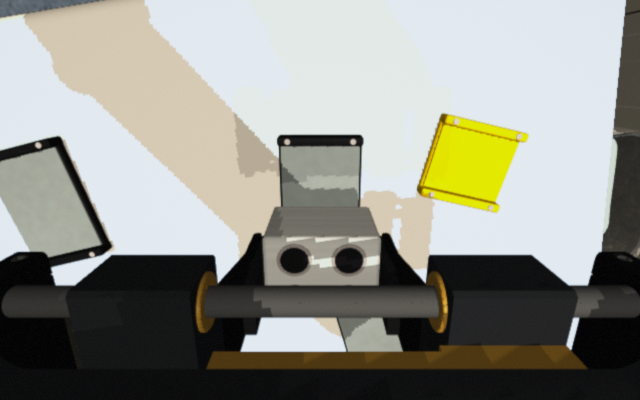

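The small block is held over its plate. The plate's near lip is at rows 136–147 and the block's front face at rows 207–235. I'll measure along the plate's x.

Run:
```python
from h import *
c=cam("wrist"); p=cv2.imread("pics/w7.png").astype(int); g=p.max(2)
print("col320 rows128-152",g[128:153,320]); print("rows200-242",g[200:243,320])
for u in(300,320,340):print(g[196:212:1,u])
a=np.radians(-8.5); ax=np.array([np.cos(a),np.sin(a),0]); o=env.get_obs()["tool_pos"]
for v,z in((135.5,.019),(147,.019),(207,.145),(235,.185)):
    q=plane(c,(320,v),z)[0]; print(v,q.round(4),"along x rel tool %.1f mm"%((q-o)@ax*1000))
```

```text
col320 rows128-152 [233 234 234 234 233 228 175  55  10  13  24  29  29  26  25  22  21  47
 111 151 155 155 157 158 157]
rows200-242 [117 117 118 118 120 119 111 105 113 111 109 109 109 111 109 109 112 114
 115 113 111 112 114 115 114 110 110 113 113 115 115 116 117 116 115 117
 127 175 217 226 228 205 167]
[121 121 121 124 121 121 121 118 118 119 111 108 113 111 108 109]
[119 117 118 118 117 117 118 118 120 119 111 105 113 111 109 109]
[120 120 119 120 117 115 118 118 117 116 110 105 114 111 110 110]
135.5 [0.4037 0.2407 0.019 ] along x rel tool -38.9 mm
147 [0.4134 0.2393 0.019 ] along x rel tool -29.1 mm
207 [0.4223 0.238  0.145 ] along x rel tool -20.1 mm
235 [0.4202 0.2383 0.185 ] along x rel tool -22.2 mm
```

The plate centre and block centre agree to ~0.5 mm (both about −1 mm from the tool). Lower.

>>> drive_tool(
  moves=[0, 0, 1, 0, 40, 0, 0, 2, 0, 40, 0, 0, 2.7, 0, 40, 0, 0, 3, 0, 40, 0, 0, 3.12, 0, 40],
)

```text
time_s: 18.98
tool_pos: [0.4421, 0.2356, -0.009]
tool_rot: [179.9, 0.1, 171.5]
force: [0.2, 0.0, -1.8]
grip_width: 0.0497
grasp_force: 25.0
```

>>> drive_tool(
  moves=[0, 0, 0.05, 0, 40, 0, 0, 0.1, 0, 40, 0, 0, 0.14, 0, 40, 0, 0, 0.16, 0, 40, 0, 0, 0.16, 0, 40],
)

```text
time_s: 19.6
tool_pos: [0.4413, 0.2352, -0.016]
tool_rot: [180.0, 0.0, 171.5]
force: [-0.2, 0.5, -2.9]
grip_width: 0.0498
grasp_force: 25.0
```

Run:
```python
from h import *
go(.4415,.2348,-.0164,171.5)
```

```text
t19.60 at [ 0.4413  0.2352 -0.016 ] [180.    0.  171.5] w0.0498 g25.0 F [-0.2  0.5 -2.9] -> units [-0.006 -0.01   0.01 ] turn 0.00
```

>>> drive_tool(
  moves=[0, 0, 0.02, 0, 40, 0, 0, 0.03, 0, 40, 0, 0, 0.03, 0, 40],
)

```text
time_s: 19.98
tool_pos: [0.4414, 0.2353, -0.0164]
tool_rot: [180.0, -0.0, 171.5]
force: [-2.7, -2.5, 6.3]
grip_width: 0.0497
grasp_force: 25.0
```

Contact (+6 N). Release gently and rise.

>>> drive_tool(
  moves=[0, 0, 0, 0, 50, 0, 0, 0, 0, 52, 0, 0, 0, 0, 60, 0, 0, 0, 0, 66, 0, 0, -0.1, 0, 66],
)

```text
time_s: 20.6
tool_pos: [0.441, 0.2351, -0.0134]
tool_rot: [-180.0, -0.0, 171.5]
force: [-0.5, 1.0, -0.1]
grip_width: 0.0651
grasp_force: 0.0
```

>>> drive_tool(
  moves=[0, 0, -0.6, 0, 70, 0, 0, -1.8, 0, 75, 0, 0, -3.3, 0, 80, 0, 0, -4.5, 0, 80, 0, 0, -4.5, 0, 80],
)

```text
time_s: 21.22
tool_pos: [0.4441, 0.2369, 0.1716]
tool_rot: [179.6, 0.4, 171.5]
force: [-0.4, 0.6, 0.5]
grip_width: 0.08
grasp_force: 0.0
```

>>> drive_tool(
  moves=[0, 0, 0, 0, 80, 0, 0, 0, 0, 80],
)

```text
time_s: 21.48
tool_pos: [0.4403, 0.2346, 0.1652]
tool_rot: [-179.9, -0.1, 171.5]
force: [-0.1, -0.8, -0.5]
grip_width: 0.0797
grasp_force: 0.0
```

Run:
```python
from pile import *
go(.456,-.239,.19,88)
c,p,d,P=pile(.44,.235,.07,((.045,.06,.052),))
z=P[...,2];k=(z>.007)&(abs(P[...,0]-.44)<.08)&(abs(P[...,1]-.235)<.06)&(z<.03)
print(rect(c,k,.012,100)); cv2.imwrite("pics/w8.png",cv2.resize(p[90:240,220:420,::-1],None,fx=3,fy=3))
```

```text
t21.48 at [0.4403 0.2346 0.1652] [-1.799e+02 -1.000e-01  1.715e+02] w0.0797 g0.0 F [-0.1 -0.8 -0.5] -> units [ -2.138 -11.653  -0.62 ] turn 8.35
0.052 2310 med z 0.0527 [(439.6, 235.9, 49.7, 40.9, 81.5, (np.int64(323), np.int64(175)))]
[(441.5, 235.2, 76.0, 74.5, -8.5, (np.int64(322), np.int64(166)))]
```

View pics/w8.png

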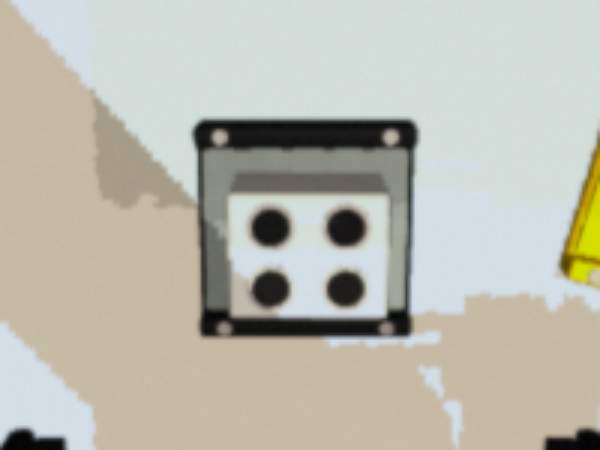

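Small block is seated flat and square between the lips, within ~1 mm. Next, back to the medium block with yaw 88°.

>>> drive_tool(
  moves=[-0.2, -1.1, -0.3, 0.8, 80, -0.4, -2.3, -0.6, 1.6, 80, -0.6, -3.5, -0.6, 2.4, 80, -0.85, -4.7, -0.6, 3.2, 80, -1.07, -5.8, -0.6, 4, 80],
)

```text
time_s: 22.15
tool_pos: [0.4487, -0.0024, 0.1899]
tool_rot: [-179.9, -0.0, 131.2]
force: [1.0, -0.3, 0.6]
grip_width: 0.0798
grasp_force: 0.0
```

>>> drive_tool(
  moves=[-0.9, -0.8, 0, 0.9, 80, -1.8, -1.6, 0, 1.8, 80, -2.7, -2.4, 0, 2.7, 80, -3.7, -3.2, 0, 3.6, 80, -4.61, -3.81, 0, 4.35, 80],
)

```text
time_s: 22.78
tool_pos: [0.4565, -0.2415, 0.19]
tool_rot: [-179.9, -0.0, 87.7]
force: [0.8, 0.4, -0.4]
grip_width: 0.08
grasp_force: 0.0
```

>>> drive_tool(
  moves=[0, 0, 0, 0, 80, 0, 0, 0, 0, 80],
)

```text
time_s: 23.02
tool_pos: [0.4569, -0.2387, 0.1898]
tool_rot: [-179.9, -0.0, 88.1]
force: [-0.4, 0.4, 0.4]
grip_width: 0.08
grasp_force: 0.0
```

Run:
```python
from pile import *
go(.456,-.239,.0116,88)
pile(layers=((.065,.095,.08),(.03,.055,.04)))
```

```text
t23.02 at [ 0.4569 -0.2387  0.1898] [-179.9   -0.    88.1] w0.0800 g0.0 F [-0.4  0.4  0.4] -> units [-0.008 -0.023  4.455] turn 0.01
0.08 4680 med z 0.0805 [(455.2, -238.0, 81.0, 49.7, 88.1, (np.int64(319), np.int64(175)))]
0.04 3000 med z 0.0405 [(412.7, -238.0, 51.1, 28.9, 89.6, (np.int64(278), np.int64(167))), (500.2, -238.7, 51.1, 35.2, 89.3, (np.int64(363), np.int64(166)))]
```

>>> drive_tool(
  moves=[0, -0.035, 1.3, 0, 75, 0, -0.035, 2.6, 0, 70, 0, -0.035, 3.6, 0, 70, 0, -0.035, 4.1, 0, 70, 0, -0.035, 4.3, 0, 70],
)

```text
time_s: 23.7
tool_pos: [0.4553, -0.2376, 0.0173]
tool_rot: [-179.9, -0.1, 88.2]
force: [-1.1, 0.0, -0.7]
grip_width: 0.0703
grasp_force: 0.0
```

>>> drive_tool(
  moves=[0, 0, 0.08, 0, 65, 0, 0, 0.13, 0, 60, 0, 0, 0.13, 0, 55, 0, 0, 0.13, 0, 40, 0, 0, 0.13, 0, 40],
  squeeze=35,
)

```text
time_s: 24.32
tool_pos: [0.4555, -0.2397, 0.0139]
tool_rot: [-180.0, -0.0, 88.0]
force: [-2.6, 1.5, 4.4]
grip_width: 0.0497
grasp_force: 35.0
```

>>> drive_tool(
  moves=[0, 0, 0, 0, 40, 0, 0, 0, 0, 40, 0, 0, 0, 0, 40],
)

```text
time_s: 24.7
tool_pos: [0.4555, -0.2396, 0.0139]
tool_rot: [-180.0, -0.0, 88.0]
force: [-3.3, 1.3, 5.3]
grip_width: 0.0497
grasp_force: 35.0
```

>>> drive_tool(
  moves=[0, 0, -0.1, 0, 40, 0, 0, -0.5, 0, 40, 0, 0, -1.2, 0, 40, 0, 0, -2, 0, 40, 0, 0, -2.7, 0, 40],
)

```text
time_s: 25.32
tool_pos: [0.4564, -0.2398, 0.1235]
tool_rot: [179.9, 0.0, 88.0]
force: [0.5, 0.2, -2.9]
grip_width: 0.0495
grasp_force: 35.0
```

>>> drive_tool(
  moves=[1.1, -0.2, 0, 0.8, 40, 2.2, -0.4, 0, 1.6, 40, 3.3, -0.6, 0, 2.4, 40, 4.4, -0.8, 0, 3.2, 40, 5.45, -0.8, 0, 4.1, 40],
)

```text
time_s: 25.95
tool_pos: [0.4314, -0.0192, 0.1226]
tool_rot: [180.0, -0.1, 46.7]
force: [0.9, 0.2, -3.5]
grip_width: 0.0497
grasp_force: 35.0
```

>>> drive_tool(
  moves=[0, 0, 0, 0.9, 40, 0, 0, 0, 1.8, 40, 0, 0, 0, 2.7, 40, 0, 0, 0, 3.6, 40, 0, 0, 0, 4.2, 40],
)

```text
time_s: 26.58
tool_pos: [0.4319, -0.0208, 0.1224]
tool_rot: [-180.0, -0.1, 4.7]
force: [0.3, -0.9, -2.9]
grip_width: 0.0498
grasp_force: 35.0
```

>>> drive_tool(
  moves=[0, 0, 0, 0, 40, 0, 0, 0, 0, 40],
)

```text
time_s: 26.82
tool_pos: [0.4317, -0.0207, 0.122]
tool_rot: [-180.0, -0.0, 5.1]
force: [-0.5, 0.1, -1.8]
grip_width: 0.0499
grasp_force: 35.0
```

```bash
cat > plate.py <<'E'
from h import *
def plate(x,y,r=.1,name=None):
    """plate edges seen by the wrist camera, in tool coordinates along tool x, by grey-value profile, and the mask rect"""
    c,p,d=shot("wrist",name); P=cloud(c,d); z=P[...,2]; g=p.astype(int).max(2); s=g-p.astype(int).min(2)
    k=(abs(P[...,0]-x)<r)&(abs(P[...,1]-y)<r)&(z<.03)
    op=lambda m:cv2.morphologyEx(m.astype(np.uint8),cv2.MORPH_OPEN,np.ones((3,3)))
    print("grey",rect(c,op((g>90)&(g<190)&(s<35)&(z>.006)&k),.012,200))
    print("all",rect(c,op((z>.007)&k),.015,200))
    return c,p,g,P
E
python3 - <<'E'
from plate import *
go(.4315,-.0195,-.0141,4.7)
c,p,g,P=plate(.4315,-.0195,.1,"w9")
E
```

```text
t26.82 at [ 0.4317 -0.0207  0.122 ] [-180.    -0.     5.1] w0.0499 g35.0 F [-0.5  0.1 -1.8] -> units [-3.000e-03 -3.000e-02  3.401e+00] turn 0.04
grey [(458.7, -18.4, 69.3, 39.5, -84.9, (np.int64(322), np.int64(148)))]
all [(463.5, -18.0, 73.5, 47.6, -84.9, (np.int64(322), np.int64(143)))]
```

View pics/w9.png

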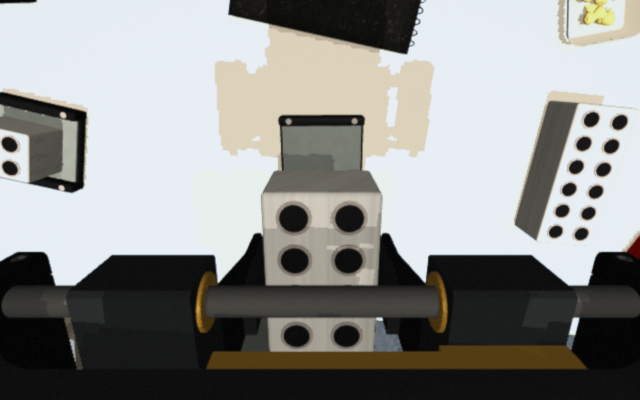

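Plate lip at rows ~115–125, block front face rows 170–193, plate yaw 5.1°. Measure along the plate's x.

```bash
cat > prof.py <<'E'
from h import *
def prof(name,rows,u0=312,u1=332):
    c=cam("wrist"); g=cv2.imread(f"pics/{name}.png").astype(int).max(2)[:,u0:u1].mean(1).round().astype(int)
    for a,b in rows: print(a,g[a:b])
def along(pts,u=322):
    c=cam("wrist"); o=env.get_obs(); ax=R.from_euler("xyz",o["tool_rot"],degrees=True).as_matrix()
    for v,z in pts:
        q=plane(c,(u,v),z)[0]; t=ax.T@(q-o["tool_pos"]); print(v,z,q.round(4),"tool x %.1f y %.1f"%tuple(t[:2]*1000))
E
python3 - <<'E'
from prof import *
prof("w9",((110,130),(163,200)))
zb=.122+.0261
along([(114.5,0),(115,.019),(124.5,.019),(125,.019),(170,zb),(193,zb+.04)])
E
```

```text
110 [220 220 220 216 175  75  19  17  24  28  26  25  22  19  21  55 101 123
 125 124]
163 [ 97  97  97  97  97  97  97  98 101 102 102 102 102 102 102 104 104 105
 106 106 107 107 107 108 107 107 107 107 117 145 173 189 194 199 203 204
 205]
114.5 0 [ 0.4871 -0.0164  0.    ] tool x 55.6 y 0.6
115 0.019 [ 0.4883 -0.0162  0.019 ] tool x 56.7 y 0.6
124.5 0.019 [ 0.4804 -0.017   0.019 ] tool x 48.8 y 0.6
125 0.019 [ 0.48  -0.017  0.019] tool x 48.4 y 0.6
170 0.1481 [ 0.4718 -0.0176  0.1481] tool x 40.2 y 0.5
193 0.18810000000000002 [ 0.4719 -0.0176  0.1881] tool x 40.4 y 0.5
```

>>> drive_tool(
  moves=[-0.025, 0, 1, 0, 40, -0.025, 0, 2, 0, 40, -0.025, 0, 2.7, 0, 40, -0.025, 0, 3.05, 0, 40, -0.025, 0, 3.2, 0, 40],
)

```text
time_s: 27.5
tool_pos: [0.4307, -0.0207, -0.0066]
tool_rot: [180.0, 0.0, 5.0]
force: [0.8, 1.0, -2.0]
grip_width: 0.0497
grasp_force: 35.0
```

>>> drive_tool(
  moves=[0, 0, 0.05, 0, 40, 0, 0, 0.1, 0, 40, 0, 0, 0.14, 0, 40, 0, 0, 0.16, 0, 40, 0, 0, 0.16, 0, 40],
)

```text
time_s: 28.12
tool_pos: [0.4307, -0.0207, -0.0128]
tool_rot: [-180.0, -0.0, 5.0]
force: [-0.5, -0.5, -2.6]
grip_width: 0.0496
grasp_force: 35.0
```

Run:
```python
from h import *
go(.4315,-.0195,-.0141,5.1)
```

```text
t28.12 at [ 0.4307 -0.0207 -0.0128] [-180.   -0.    5.] w0.0496 g35.0 F [-0.5 -0.5 -2.6] -> units [ 0.024 -0.027  0.033] turn -0.01
```

>>> drive_tool(
  moves=[0, 0, 0.02, 0, 40, 0, 0, 0.035, 0, 40, 0, 0, 0.035, 0, 40],
)

```text
time_s: 28.5
tool_pos: [0.4306, -0.0207, -0.0141]
tool_rot: [-180.0, -0.0, 5.0]
force: [-0.8, -0.3, 0.1]
grip_width: 0.0496
grasp_force: 35.0
```

>>> drive_tool(
  moves=[0, 0, 0.01, 0, 40, 0, 0, 0.02, 0, 40, 0, 0, 0.02, 0, 40],
)

```text
time_s: 28.88
tool_pos: [0.4306, -0.0207, -0.0141]
tool_rot: [-180.0, 0.0, 5.0]
force: [-3.9, -0.9, 9.1]
grip_width: 0.0498
grasp_force: 35.0
```

Seated (+9 N). Release and rise.

>>> drive_tool(
  moves=[0, 0, 0, 0, 50, 0, 0, 0, 0, 52, 0, 0, 0, 0, 60, 0, 0, 0, 0, 66, 0, 0, -0.1, 0, 66],
)

```text
time_s: 29.5
tool_pos: [0.4303, -0.0208, -0.0112]
tool_rot: [180.0, 0.0, 5.0]
force: [0.1, -0.1, -0.4]
grip_width: 0.065
grasp_force: 0.0
```

>>> drive_tool(
  moves=[0, 0, -0.6, 0, 70, 0, 0, -1.8, 0, 70, 0, 0, -3.3, 0, 70, 0, 0, -4.2, 0, 70, 0, 0, -4.2, 0, 70],
)

```text
time_s: 30.12
tool_pos: [0.4331, -0.0205, 0.1603]
tool_rot: [-180.0, -0.4, 5.0]
force: [-0.1, 0.1, 0.0]
grip_width: 0.07
grasp_force: 0.0
```

>>> drive_tool(
  moves=[0, 0, 0, 0, 70, 0, 0, 0, 0, 70],
)

```text
time_s: 30.38
tool_pos: [0.4295, -0.0208, 0.1555]
tool_rot: [180.0, 0.2, 5.0]
force: [0.4, -0.2, 0.1]
grip_width: 0.0702
grasp_force: 0.0
```

Run:
```python
from pile import *
go(.458,-.239,.155,0)
c,p,d,P=pile(.43,-.02,.08,((.045,.06,.052),))
from plate import plate
z=P[...,2];k=(z>.007)&(abs(P[...,0]-.43)<.1)&(abs(P[...,1]+.02)<.06)&(z<.03)
print(rect(c,k,.012,100))
g=p.astype(int).max(2); dk=(g<70)&k; print("dark",rect(c,dk,.016,60))
```

```text
t30.38 at [ 0.4295 -0.0208  0.1555] [180.    0.2   5. ] w0.0702 g0.0 F [ 0.4 -0.2  0.1] -> units [0.235 5.497 0.014] turn 0.50
0.052 4812 med z 0.0526 [(431.9, -20.8, 79.4, 49.7, 5.0, (np.int64(321), np.int64(175)))]
[(429.8, -21.2, 116.2, 74.0, 5.2, (np.int64(322), np.int64(165)))]
dark [(376.0, -26.2, 52.0, 2.2, -85.0, (np.int64(322), np.int64(220))), (431.3, -21.0, 113.7, 72.7, 5.4, (np.int64(322), np.int64(155)))]
```

Medium block seated within ~1 mm, angle 5.0° against the plate's 5.2°. Now the large block.

>>> drive_tool(
  moves=[0.05, 1.1, 0, 0.2, 70, 0.1, 2.2, 0, 0.4, 70, 0.15, 3.4, 0, 0.6, 70, 0.2, 4.5, 0, 0.6, 70, 0.23, 5.5, 0, 0.6, 70],
)

```text
time_s: 31.05
tool_pos: [0.4584, -0.2406, 0.1561]
tool_rot: [180.0, 0.1, -1.0]
force: [0.7, 0.4, -0.1]
grip_width: 0.0699
grasp_force: 0.0
```

>>> drive_tool(
  moves=[0, 0, 0, 0, 70, 0, 0, 0, 0, 70],
)

```text
time_s: 31.3
tool_pos: [0.4585, -0.2381, 0.156]
tool_rot: [-180.0, 0.1, -1.0]
force: [-0.0, 0.4, 0.5]
grip_width: 0.0699
grasp_force: 0.0
```

Run:
```python
from pile import *
go(.458,-.239,-.0275,-1)
pile(layers=((.03,.055,.04),),r=.1)
```

```text
t31.30 at [ 0.4585 -0.2381  0.156 ] [-1.8e+02  1.0e-01 -1.0e+00] w0.0699 g0.0 F [-0.   0.4  0.5] -> units [-0.012  0.023  4.588] turn 0.00
0.04 6779 med z 0.0405 [(386.0, -336.3, 19.6, 7.6, -0.6, (np.int64(423), np.int64(245))), (457.9, -239.2, 119.4, 49.7, -0.4, (np.int64(323), np.int64(172)))]
```

>>> drive_tool(
  moves=[-0.01, 0.025, 1.3, -0.05, 70, -0.01, 0.025, 2.6, -0.05, 70, -0.01, 0.025, 3.6, -0.05, 70, -0.01, 0.025, 4.2, -0.05, 70, -0.01, 0.025, 4.4, -0.05, 70],
)

```text
time_s: 31.98
tool_pos: [0.4575, -0.2379, -0.0207]
tool_rot: [-179.9, 0.2, -0.4]
force: [0.4, -0.7, 0.1]
grip_width: 0.0697
grasp_force: 0.0
```

>>> drive_tool(
  moves=[0, 0, 0.1, 0, 65, 0, 0, 0.17, 0, 60, 0, 0, 0.17, 0, 55, 0, 0, 0.17, 0, 40, 0, 0, 0.17, 0, 40],
  squeeze=45,
)

```text
time_s: 32.6
tool_pos: [0.459, -0.2397, -0.0253]
tool_rot: [-180.0, -0.1, -0.5]
force: [-0.1, 1.6, 3.4]
grip_width: 0.0499
grasp_force: 45.0
```

>>> drive_tool(
  moves=[0, 0, 0, 0, 40, 0, 0, 0, 0, 40, 0, 0, 0, 0, 40],
)

```text
time_s: 32.98
tool_pos: [0.459, -0.2396, -0.0253]
tool_rot: [-180.0, -0.0, -0.5]
force: [-0.6, 1.5, 5.6]
grip_width: 0.0494
grasp_force: 45.0
```

>>> drive_tool(
  moves=[0, 0, -0.1, 0, 40, 0, 0, -0.5, 0, 40, 0, 0, -1.4, 0, 40, 0, 0, -2.6, 0, 40, 0, 0, -3.5, 0, 40],
)

```text
time_s: 33.6
tool_pos: [0.4586, -0.2409, 0.1166]
tool_rot: [180.0, -0.1, -0.6]
force: [1.6, 0.7, -5.1]
grip_width: 0.0501
grasp_force: 45.0
```

>>> drive_tool(
  moves=[0.4, -1.1, 0, 0, 40, 0.8, -2.4, 0, 0, 40, 1.2, -3.7, 0, 0, 40, 1.6, -5, 0, 0, 40, 2.06, -6.4, 0, 0, 40],
)

```text
time_s: 34.22
tool_pos: [0.5434, 0.0158, 0.1149]
tool_rot: [180.0, -0.1, -0.6]
force: [2.4, -0.8, -3.9]
grip_width: 0.0498
grasp_force: 45.0
```

>>> drive_tool(
  moves=[0.4, -1.4, 0, -0.1, 40, 0.8, -2.8, 0, -0.3, 40, 1.3, -4.2, 0, -0.5, 40, 1.7, -5.5, 0, -0.74, 40, 2.06, -6.36, 0, -0.74, 40],
)

```text
time_s: 34.85
tool_pos: [0.6273, 0.2723, 0.1141]
tool_rot: [-180.0, 0.0, 7.1]
force: [0.3, -1.2, -4.2]
grip_width: 0.0495
grasp_force: 45.0
```

>>> drive_tool(
  moves=[0, 0, 0, 0, 40, 0, 0, 0, 0, 40, 0, 0, 0, 0, 40],
)

```text
time_s: 35.22
tool_pos: [0.628, 0.2666, 0.1145]
tool_rot: [179.9, -0.0, 6.7]
force: [0.1, 0.6, -4.4]
grip_width: 0.0496
grasp_force: 45.0
```

Run:
```python
from plate import *
go(.6285,.2695,-.0133,6.9)
c,p,g,P=plate(.63,.27,.12,"w10")
```

```text
t35.23 at [0.628  0.2666 0.1145] [179.9  -0.    6.7] w0.0496 g45.0 F [ 0.1  0.6 -4.4] -> units [ 0.021 -0.071  3.194] turn -0.02
grey [(681.4, 275.5, 69.2, 28.3, -83.2, (np.int64(318), np.int64(118)))]
all [(686.0, 276.0, 74.3, 36.8, -83.2, (np.int64(318), np.int64(113)))]
```

View pics/w10.png

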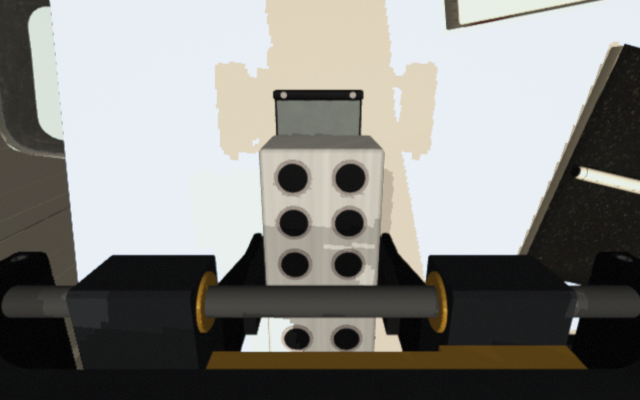

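Lip at rows ~90–99, block front face rows 136–150, plate yaw 6.8°; the block needs ~2.5 mm towards +y. Measure along x.

Run:
```python
from prof import *
prof("w10",((85,106),(130,156)),308,328)
zb=.1145+.0253
along([(89.5,0),(90,.019),(99,.019),(136,zb),(150,zb+.04)],318)
```

```text
85 [224 224 224 220 170  52  21  27  28  28  26  23  20  15  25  74 113 122
 122 121 121]
130 [121 121 121 117 108 102 102 102 103 103 103 104 104 104 104 104 104 107
 126 159 182 192 199 205 208 208]
89.5 0 [0.7044 0.2788 0.    ] tool x 77.3 y -2.8
90 0.019 [0.7044 0.2786 0.019 ] tool x 77.2 y -2.6
99 0.019 [0.6974 0.2778 0.019 ] tool x 70.2 y -2.7
136 0.1398 [0.6848 0.2752 0.1398] tool x 57.5 y -1.5
150 0.17980000000000002 [0.6852 0.2749 0.1798] tool x 57.7 y -1.1
```

>>> drive_tool(
  moves=[0.04, -0.065, 1, 0, 40, 0.04, -0.065, 1.9, 0, 40, 0.04, -0.065, 2.5, 0, 40, 0.04, -0.065, 2.85, 0, 40, 0.04, -0.065, 3, 0, 40],
)

```text
time_s: 35.9
tool_pos: [0.6291, 0.2711, -0.006]
tool_rot: [180.0, 0.0, 6.9]
force: [-0.3, 0.3, -4.0]
grip_width: 0.05
grasp_force: 45.0
```

>>> drive_tool(
  moves=[0, 0, 0.05, 0, 40, 0, 0, 0.1, 0, 40, 0, 0, 0.14, 0, 40, 0, 0, 0.16, 0, 40, 0, 0, 0.16, 0, 40],
)

```text
time_s: 36.52
tool_pos: [0.6291, 0.2717, -0.0121]
tool_rot: [-180.0, -0.0, 6.9]
force: [0.2, -0.1, -4.8]
grip_width: 0.0497
grasp_force: 45.0
```

Run:
```python
from h import *
go(.6298,.2693,-.0133,6.8)
```

```text
t36.52 at [ 0.6291  0.2717 -0.0121] [-180.    -0.     6.9] w0.0497 g45.0 F [ 0.2 -0.1 -4.8] -> units [0.011 0.062 0.029] turn 0.01
```

The arm was still settling when I measured, so I need a 2.4 mm correction back in y before touching down.

>>> drive_tool(
  moves=[0.01, 0.03, 0, 0, 40, 0.01, 0.06, 0, 0, 40, 0.01, 0.06, 0, 0, 40, 0.01, 0.06, 0.02, 0, 40, 0.01, 0.06, 0.02, 0, 40],
)

```text
time_s: 37.15
tool_pos: [0.6297, 0.2694, -0.0131]
tool_rot: [-180.0, -0.0, 6.9]
force: [-0.3, -0.2, -3.6]
grip_width: 0.0493
grasp_force: 45.0
```

Run:
```python
from plate import *
go(.6298,.2693,-.0133,6.8)
c,p,g,P=plate(.63,.27,.12)
z=P[...,2]; b=(z>.047)&(z<.06)&(abs(P[...,0]-.65)<.06)&(abs(P[...,1]-.27)<.06); print("block",rect(c,b,.0535,100))
```

```text
t37.15 at [ 0.6297  0.2694 -0.0131] [-180.    -0.     6.9] w0.0493 g45.0 F [-0.3 -0.2 -3.6] -> units [0.002 0.003 0.006] turn 0.01
grey [(670.7, 274.3, 69.4, 50.0, -83.1, (np.int64(310), np.int64(146)))]
all [(566.8, 295.2, 23.6, 4.8, 4.4, (np.int64(265), np.int64(335))), (669.5, 274.2, 74.8, 71.1, -83.5, (np.int64(322), np.int64(156)))]
block [(602.1, 265.8, 48.9, 18.2, -83.0, (np.int64(322), np.int64(334))), (658.4, 272.9, 74.9, 61.3, -83.0, (np.int64(321), np.int64(224)))]
```

>>> drive_tool(
  moves=[0, 0, 0.01, 0, 40, 0, 0, 0.02, 0, 40, 0, 0, 0.025, 0, 40, 0, 0, 0.025, 0, 40],
)

```text
time_s: 37.7
tool_pos: [0.6297, 0.2694, -0.0132]
tool_rot: [-180.0, -0.0, 6.9]
force: [-3.3, -0.9, 4.3]
grip_width: 0.0497
grasp_force: 45.0
```

>>> drive_tool(
  moves=[0, 0, 0, 0, 50, 0, 0, 0, 0, 52, 0, 0, 0, 0, 60, 0, 0, 0, 0, 66, 0, 0, -0.1, 0, 66],
)

```text
time_s: 38.33
tool_pos: [0.6295, 0.2692, -0.0104]
tool_rot: [180.0, 0.0, 6.9]
force: [0.3, 0.6, -0.6]
grip_width: 0.0652
grasp_force: 0.0
```

>>> drive_tool(
  moves=[0, 0, -0.6, 0, 66, 0, 0, -1.8, 0, 66, 0, 0, -3.3, 0, 66, 0, 0, -4.5, 0, 66, 0, 0, -4.5, 0, 66],
)

```text
time_s: 38.95
tool_pos: [0.633, 0.2703, 0.1762]
tool_rot: [-179.8, -0.6, 6.9]
force: [1.1, 0.0, -0.4]
grip_width: 0.0658
grasp_force: 0.0
```

>>> drive_tool(
  moves=[0, 0, 0, 0, 66, 0, 0, 0, 0, 66, 0, 0, 0, 0, 66, 0, 0, 0, 0, 66],
)

```text
time_s: 39.45
tool_pos: [0.6294, 0.2691, 0.1691]
tool_rot: [180.0, 0.1, 6.9]
force: [-0.2, -0.1, 0.1]
grip_width: 0.066
grasp_force: 0.0
```

Run:
```python
from pile import *
go(.6298,.2693,-.0133,6.8)
c,p,d,P=pile(.63,.27,.09,((.045,.06,.052),))
z=P[...,2];k=(z>.007)&(abs(P[...,0]-.63)<.12)&(abs(P[...,1]-.27)<.07)&(z<.03)
print(rect(c,k,.012,100))
cv2.imwrite("pics/w11.png",p[:,:,::-1])
c,p,d=shot("top"); P=cloud(c,d); z=P[...,2]; g=p.astype(int).max(2)
m=(g>140)&(abs(P[...,0]-.656)<.07)&(abs(P[...,1]+.02)<.05); print("marker bright",rect(c,m,.024,5))
```

```text
t39.45 at [0.6294 0.2691 0.1691] [1.8e+02 1.0e-01 6.9e+00] w0.0660 g0.0 F [-0.2 -0.1  0.1] -> units [ 1.000e-02 -3.000e-03  4.561e+00] turn 0.01
0.052 6649 med z 0.0526 [(628.7, 269.0, 119.3, 49.7, 7.0, (np.int64(321), np.int64(173)))]
[(626.5, 269.1, 155.9, 74.7, 6.8, (np.int64(321), np.int64(162)))]
marker bright [(656.9, -2.7, 63.6, 9.9, 83.3, (np.int64(304), np.int64(160)))]
```

View pics/w11.png

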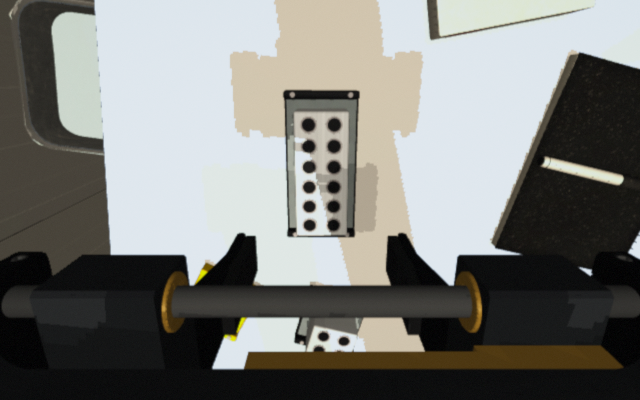

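All three blocks are seated flat, square and centred to about 1–2 mm. The marker lies across the middle of the book, and the gripper is clear. Handing in.

```bash
python3 -c "
from cell import env
print(env.sign_off())"
```

```text
the job is handed in; nothing more can be done
None
```

The job is handed in at about 39 s: the marker lies across the middle of the lab book, and the small, medium and large blocks each sit flat and square on their plates, centred to within about 1–2 mm by my camera measurements. The first grasp on the marker missed because the fingertips end about 39 mm short of the reported TCP; the marker was not disturbed, and I corrected for this afterwards.

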